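# Feed the waiting orange into the juicer with its lid lever

### The job

Press down the broad paddle lever on the front of the juicer so that the hopper's lid swings up and the orange waiting on the ramp rolls in, then let the lever up slowly, keeping your fingertips on it all the way, so that the lid eases shut and never drops or slams. Work the lid by pressing the lever only: do not touch the orange or the lid, do not pick up or carry anything, and leave the other things on the counter where they are.

Things in the scene. Friction and masses are not known exactly. Their poses are not given: they have to be found in the camera images.
- juicer: Fixed stainless juicer with feed hopper, 180 x 180 mm in plan, closed lid's top 204 mm up. Origin under its centre, on the counter. Axes: the paddle lever sticks out to -x, the ramp (78 mm wide, to 300 mm out) to +y, z up. Hopper 164 mm square inside, floor 90 mm up, clear front wall 85 mm from the origin. A 210 mm high column at the back.
- paddle (a point): Point to press, on the paddle's upper face and middle line, 100 mm from the lever's pivot, 30 mm in from its outer edge; moves with it. Paddle: steel plate 110 mm wide (juicer's y), 115 long, 8 thick. Pivot along juicer's y at x -108, z 130 mm. At rest it slopes up outward 0.22 rad and this point is 156 mm up, 205 mm from the origin; fully pressed it slopes down 0.22 rad, point 112 mm up.
- lever (a joint): Angle of the paddle lever (rad): 0 at rest (up), 0.44 at its stop, pressed fully down. Pressing takes about 3 to 10 N, least near the bottom. Let go, it is driven back up by the lid's weight.
- lid (a joint): Angle of the steel lid (rad): 0 shut, 1.1 fully open; hinged at the back of the hopper, 172 x 176 mm, 0.35 kg. Linked: lid angle = 2.5 x lever angle. A flap 45 mm deep under its +y edge holds back the orange, which passes under it from about 0.8 rad. If the lever is let go, the lid falls shut at several rad/s.
- orange_center (a point): Centre of the waiting orange, a 60 mm ball, 0.11 kg, at first on the ramp against the lid's flap, about 115 mm from the juicer's origin along its y and 187 mm above the counter. Once in the hopper its centre is about 120 mm above the counter.
- mug: White mug, 80 mm across, 90 mm high, loose, left of the paddle. Origin under its centre. Leave alone.
- espresso_cup: White small cup, 60 mm across, 55 mm high, loose, between paddle and ramp. Origin under its centre. Leave alone.
- beaker: Low steel beaker, 70 mm across, 50 mm high, loose, under the juicer's spout on its -y side. Origin under its centre. Leave alone.
- sauce_bottle: White bottle, 56 mm across, 180 mm high, loose, right of the juicer. Origin under its centre. Leave alone.
- canister: Steel jar, 84 mm across, 130 mm high, loose, in front of the ramp. Origin under its centre. Leave alone.
- syrup_jar: Glass jar, 70 mm across, 110 mm high, loose, right of the paddle. Origin under its centre. Leave alone.
- spatula: Spatula lying flat on the counter just right of the paddle, loose. Origin under its middle. Leave alone.
There are look-alikes about, which are no part of the job. What is meant by the part that bears orange_center is not turquoise or yellow, and is the smaller of those in its own colour.

How it is judged:
By the outcome, as a careful person would: the job done as asked, in the order asked, and still so for the second after the job is handed in, with the robot touching nothing.
It also fails if it takes over 38 s, if anything falls off the work surface, if the arm or the gripper's body presses on something with over 40 N, if the wrist force passes 120 N, or if a joint passes its speed limit or range.

### The arm

A 6-joint arm with a two-finger parallel gripper is mounted at the origin on the work surface. World frame = base frame: x ahead of the robot, y to its left, z up, the work surface at z = 0. Lengths are in mm, angles in degrees, forces in N, time in s.
With the tool pointing down it reaches from about 300 to 875 mm from the base axis. Payload 6.4 kg.
Tool frame: the origin (TCP) lies on the centre line of the jaws, within the pads' length; the fingertips stand 19 mm ahead of it and the grasp point (between the pads) is the TCP; x points along the fingers, z is the direction in which the jaws open and shut, and the axes are right-handed (so a half turn about x gives the same grasp; the last joint's range is limited). The gripper opens to 88 mm and grips with 3 to 60 N. Pads are 18 mm wide; open, the fingers measure 123 mm over their backs; the gripper's body (75 mm by 187 mm) begins 45 mm behind the grasp point.
Start: joints at [58.482, 10.359, 92.074, -0, 77.567, -11.82], TCP at [193.803, 541.37, 257.714] pointing down, gripper open.
Joint ranges: [-171.53, 171.53], [-51.25, 118.39], [17.06, 147.69], [-65.23, 245.23], [0, 150.52], [-178.68, 178.68]. Speed limits (degrees/s): [147.25, 147.25, 172.46, 180, 180, 180].

### API

Orientations are given as [roll, pitch, yaw] about the fixed x, y, z axes, in that order (R = Rz(yaw) Ry(pitch) Rx(roll)).
In Python, from plant import readout, camera, arm gives the robot as it stands.
- The arm moves only by the tool jog_arm, never from a script. Its argument "series" is a list of rows, each an object with "delta_pos": the shift along the tool's x, y, z in m, a list of three; "turn": the turn, a rotation vector about the tool's x, y, z in degrees, a list of three; "hand": the opening, from 0 (shut) to 1 (fully open). A call has 1 to 8 rows; each row shifts and turns the commanded pose from where the row before left it, along the tool's axes as they then stand; what a row does not reach is not made up. A row lasts 1/10 s, in which the tool goes at most 50 mm and 8.59 degrees, less where a joint would pass 70% of its speed; a pose out of reach is approached as far as the arm can. A call is refused whole if a number of a shift passes 0.05 or a number of a turn 8.59, either way. A call with a gripper value outside its range is refused whole. The fingers move at their own pace and stop on an object; "newtons" is the grip in N (left out, the last holds). Time passes only in rows, so rows that do not move let the fingers close. It gives the time, the measured TCP pose, the force and the opening at its end, in the units of the state.
- readout.get_obs(): the state, without advancing time (a new reading comes with each control period).
- camera(name): name is "scene" or "top"; returns a dict with "img" (400x640x3 uint8, blue, green, red), "fx", "fy", "cx", "cy" (pixels), "eye" and "orientation" of the camera in the world. Camera axes: x right, y up, looking along -z (the intrinsics and any distortion apply to the point x, -y, -z); pixel columns grow to the right and rows downward; lengths in mm; the calibration is good to about 2 mm. A picture is of the moment at which its call begins. There is no depth.
- arm.sign_off(): hands the job in, once; it reports no verdict.
The state is a dict: "t": time; "joint_pos": joint angles; "qvel": joint speeds; "joint_torque": joint torques, N m; "eef_pos": TCP position; "orientation": TCP orientation; "force": force on the tool from outside, world axes, zero at the start; "wrist_torque": the same for the moment, N m; "grip_width": finger opening in mm.
Only numpy, scipy, OpenCV 4.12 (cv2) and the standard library are available. Lean on these libraries where they do the work, as an engineer would, in place of code of your own. Each camera call takes 0.05 s, during which the arm holds its last target. There are 200 camera calls.

## Working session

There is one attempt and no reset: what is moved stays moved. The work goes in short steps, Python scripts to look and compute and a tool call to move; the robot and the scene stay as the last step left them, time stands still between calls to the robot, and variables do not carry over. Pictures are saved under pics/ and viewed, about 8 in all and at most 12, crops included, and the job is handed in when it is done.

Besides the shell and the picture viewer there is one more tool, called after "Emit:" by a JSON object that holds its "name" and its "arguments", one argument or row to a line. jog_arm: Moves the arm, as the interface text tells. Its arguments: {"type":"object","properties":{"series":{"type":"array","items":{"type":"object","properties":{"delta_pos":{"type":"array","items":{"type":"number"}},"turn":{"type":"array","items":{"type":"number"}},"hand":{"type":"number"}}}},"newtons":{"type":"number"}},"required":["series"]}

```bash
ls; mkdir -p pics; python3 - <<'E'
from plant import readout, camera, arm
import cv2,pickle
print(readout.get_obs())
for n in("scene","top"):
    c=camera(n); cv2.imwrite(f"pics/{n}0.png",c["img"]); pickle.dump(c,open(f"{n}0.pkl","wb"))
    print({k:v for k,v in c.items() if k!="img"})
E
```

```text
pics
{'t': 0.0, 'joint_pos': array([ 5.84828150e+01,  1.04015245e+01,  9.21323811e+01, -7.02627167e-04,
        7.75682038e+01, -1.18193515e+01]), 'qvel': array([-0.02963667, -0.05547466,  0.07665156, -0.05499951,  0.17984664,
        0.03365518]), 'joint_torque': array([-9.60750876e-04, -4.33878171e+01, -3.41844499e+01,  7.02695944e-02,
        3.85664077e-02, -1.45538420e-04]), 'eef_pos': array([193.51317605, 540.91048544, 256.80762713]), 'orientation': array([ 168.56550603,   89.89788828, -121.13217561]), 'force': array([-0.68807297, -0.53998035, -0.30021217]), 'wrist_torque': array([-0.04730907,  0.02264558,  0.04969521]), 'grip_width': 88.47090552362738}
{'fx': 447.68869676552197, 'fy': 447.68869676552197, 'cx': 326.3266179732778, 'cy': 199.62413116936008, 'eye': array([1028.58025807,  162.6784366 , 1269.58285293]), 'orientation': array([ 24.00412693,  -0.34097977, 112.30048145])}
{'fx': 417.3289367328027, 'fy': 417.3289367328027, 'cx': 315.7641226705399, 'cy': 207.21467006800023, 'eye': array([ 449.54011546,   -6.86794984, 1165.18094347]), 'orientation': array([ 5.92991715e+00,  4.13261093e-02, -8.83022042e+01])}
```

View pics/scene0.png

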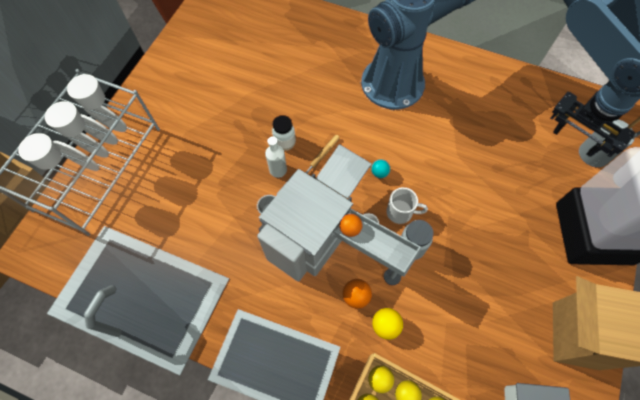

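View pics/top0.png

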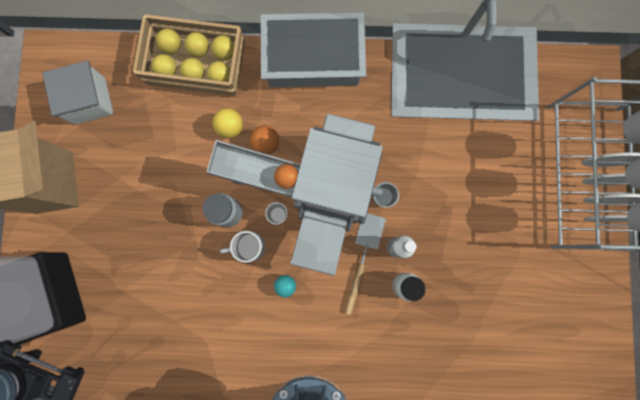

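The scene view shows the robot base at (395,80), the juicer lid at (305,212), the paddle at (345,172) and an orange on the ramp at (350,225). In the top view the lid is at (338,173), the paddle at (318,245) and the ramp runs left to (212,155). The mug is at (246,247), the espresso cup at (276,212), the spatula at (360,260), the bottle at (403,247) and the black-topped jar at (410,288).

Balls in the top view: orange (287,176) on the ramp, larger orange (264,139), yellow (228,123), turquoise (285,286). The one meant is at (287,176): it is orange, the smaller of the two, and on the ramp against the flap. I'll confirm it in an enlarged crop.

```bash
cat > h.py <<'E'
import numpy as np, cv2, pickle
from scipy.spatial.transform import Rotation as Rn
def ray(c,u,v):
    R=Rn.from_euler('xyz',c['orientation'],degrees=True).as_matrix()
    return np.array(c['eye']),R@np.array([(u-c['cx'])/c['fx'],-(v-c['cy'])/c['fy'],-1])
def onz(c,u,v,z):
    e,d=ray(c,u,v); return e+d*(z-e[2])/d[2]
def proj(c,p):
    R=Rn.from_euler('xyz',c['orientation'],degrees=True).as_matrix()
    q=R.T@(np.array(p)-c['eye']); return c['cx']+c['fx']*q[0]/-q[2], c['cy']+c['fy']*q[1]/q[2]
def two(a,ua,b,ub):
    e1,d1=ray(a,*ua);e2,d2=ray(b,*ub)
    s=np.linalg.lstsq(np.c_[d1,-d2],e2-e1,rcond=None)[0]
    p,q=e1+s[0]*d1,e2+s[1]*d2; return (p+q)/2,np.linalg.norm(p-q)
E
python3 - <<'E'
from h import *
T=pickle.load(open('top0.pkl','rb'));S=pickle.load(open('scene0.pkl','rb'))
def balls(c):
    h=cv2.cvtColor(c['img'],cv2.COLOR_BGR2HSV)
    m=cv2.inRange(h,(5,215,120),(14,255,255))
    n,l,s,ce=cv2.connectedComponentsWithStats(m)
    return [(ce[i].round(1),s[i][2:5]) for i in range(1,n) if s[i][4]>80]
print(balls(T),balls(S))
a=cv2.resize(T['img'][100:300,200:440],None,fx=3,fy=3,interpolation=cv2.INTER_CUBIC)
cv2.imwrite('pics/crop1.png',a)
E
```

```text
[] [(array([351.7, 226.9]), array([ 21,  21, 164], dtype=int32)), (array([358.9, 295. ]), array([ 29,  27, 338], dtype=int32))]
```

View pics/crop1.png

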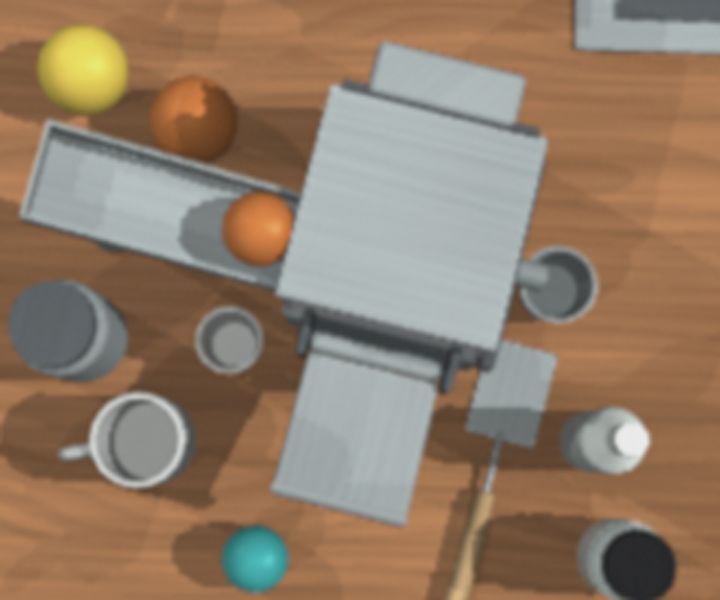

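The crop shows the small orange at (260,229) on the ramp against the lid, and the larger orange at (194,118) on the counter behind the ramp, so the ramp ball is the one meant. Lid corners are (333,87), (546,138), (497,355) and (280,296). The paddle's outer edge runs (273,490) to (405,524).

```bash
python3 - <<'E'
from h import *
T=pickle.load(open('top0.pkl','rb'));S=pickle.load(open('scene0.pkl','rb'))
px=lambda u,v:((u+.5)/3-.5+200,(v+.5)/3-.5+100)
L=[onz(T,*px(*p),204) for p in [(333,87),(546,138),(497,355),(280,296)]]
P=[onz(T,*px(*p),162.5) for p in [(273,490),(405,524)]]
for a,b in[(0,1),(1,2),(2,3),(3,0)]:print('lid side',np.linalg.norm(L[a]-L[b]))
print('paddle w',np.linalg.norm(P[0]-P[1]),P)
f=(P[0]-P[1])/np.linalg.norm(P[0]-P[1]); f2=(L[3]+L[0]-L[2]-L[1]);f2/=np.linalg.norm(f2)
f3=(L[0]+L[1]-L[2]-L[3]);f3/=np.linalg.norm(f3)
print('yaw of juicer: ',np.degrees([np.arctan2(-f[0],f[1]),np.arctan2(-f2[0],f2[1]),np.arctan2(f3[1],f3[0])]))
C=np.mean(L,0);print('lid centre',C,'dist to paddle edge mid',np.linalg.norm((np.mean(P,0)-C)[:2]))
# pivot edge: outer edge at x=-108-130cos.22+.9
for y in [np.degrees(np.arctan2(-f2[0],f2[1]))]:
  pass
print('orange',two(T,px(260,229),S,(351,225.5)), onz(T,*px(260,229),187))
for n,p,z in[('mug',(142,440),90),('cup',(230,340),55),('canister',(53,325),130),('bottle',(631,440),180),('syrup',(638,564),110),('turq',(255,559),25),('spat blade',(510,393),5),('spat handle end',(460,595),15)]:
  print(n,onz(T,*px(*p),z).round(0))
E
```

```text
lid side 171.96182609977868
lid side 175.27514082538076
lid side 173.44354709992666
lid side 170.72841141987058
paddle w 108.05460976532403 [array([418.28343503,  52.75171309, 162.5       ]), array([394.69992612, -52.69788055, 162.5       ])]
yaw of juicer:  [-12.60658859 -12.85766209 -11.88966155]
lid centre [632.70923977 -51.90544799 204.        ] dist to paddle edge mid 232.10203477550024
orange (array([623.33134487,  70.62123798, 185.48696452]), np.float64(3.2814525837257142)) [623.51412115  68.92619175 187.        ]
mug [455. 171.  90.]
cup [546. 102.  55.]
canister [548. 242. 130.]
bottle [ 466. -227.  180.]
syrup [ 365. -249.  110.]
turq [352.  75.  25.]
spat blade [ 509. -154.    5.]
spat handle end [ 325. -111.   15.]
```

```bash
cat > w.py <<'E'
from h import *
from plant import readout
psi=np.radians(-12.6)
jx=np.array([np.cos(psi),np.sin(psi),0]);jy=np.array([-np.sin(psi),np.cos(psi),0])
P=np.array([435.,-6.5,156])
def go(target,s=1):
    o=readout.get_obs();R=Rn.from_euler('xyz',o['orientation'],degrees=True)
    z=jy*s;x=np.array([0,0,-1.]);y=np.cross(z,x)
    D=Rn.from_matrix(np.c_[x,y,z])
    print('t',o['t'],'pos',o['eef_pos'].round(1),'F',o['force'].round(2),'grip',o['grip_width'].round(1),'J',o['joint_pos'].round(1))
    print('turn',(R.inv()*D).as_rotvec(degrees=True).round(2),'delta in goal frame',D.inv().apply(target-o['eef_pos']).round(1))
    print('delta in tool',R.inv().apply(target-o['eef_pos']).round(1));print('axes',R.as_matrix().round(3).tolist())
E
python3 - <<'E'
from w import *
go(P+[0,0,69],1);go(P+[0,0,69],-1)
E
```

```text
Traceback (most recent call last):
  File "w.py", line 10, in go
    print('t',o['t'],'pos',o['eef_pos'].round(1),'F',o['force'].round(2),'grip',o['grip_width'].round(1),'J',o['joint_pos'].round(1))
                                                                                ^^^^^^^^^^^^^^^^^^^^^
AttributeError: 'float' object has no attribute 'round'
```

```bash
sed -i "s/o\['grip_width'\].round(1)/round(o['grip_width'],1)/" w.py; python3 - <<'E'
from w import *
go(P+[0,0,69],1);go(P+[0,0,69],-1)
E
```

```text
t 0.1 pos [193.5 541.  256.9] F [ 0.12  0.31 -0.83] grip 88.4 J [ 58.5  10.4  92.1  -0.   77.6 -11.8]
turn [-7.09 -0.09 -0.02] delta in goal frame [  31.9 -355.1 -481.6]
delta in tool [  32.4 -411.8 -434. ]
axes [[-0.001, -0.942, 0.337], [-0.001, 0.337, 0.942], [-1.0, 0.0, -0.002]]
t 0.1 pos [193.5 541.  256.9] F [ 0.12  0.31 -0.83] grip 88.4 J [ 58.5  10.4  92.1  -0.   77.6 -11.8]
turn [ 1.7291e+02 -3.0000e-02  1.3000e-01] delta in goal frame [ 31.9 355.1 481.6]
delta in tool [  32.4 -411.8 -434. ]
axes [[-0.001, -0.942, 0.337], [-0.001, 0.337, 0.942], [-1.0, 0.0, -0.002]]
```

Emit:
{"name": "jog_arm", "arguments": {
  "series": [
    {"turn": [-7.1,0,0],"hand": 0},
    {"delta_pos": [0,-0.0222,-0.0301],"hand": 0},
    {"delta_pos": [0,-0.0222,-0.0301],"hand": 0},
    {"delta_pos": [0,-0.0222,-0.0301],"hand": 0},
    {"delta_pos": [0,-0.0222,-0.0301],"hand": 0},
    {"delta_pos": [0,-0.0222,-0.0301],"hand": 0},
    {"delta_pos": [0,-0.0222,-0.0301],"hand": 0},
    {"delta_pos": [0,-0.0222,-0.0301],"hand": 0}
  ],
  "newtons": 20
}}

```text
invalid input
```

Emit:
{"name": "jog_arm", "arguments": {
  "series": [
    {"delta_pos": [0,-0.0222,-0.0301],"hand": 0},
    {"delta_pos": [0,-0.0222,-0.0301],"hand": 0},
    {"delta_pos": [0,-0.0222,-0.0301],"hand": 0},
    {"delta_pos": [0,-0.0222,-0.0301],"hand": 0},
    {"delta_pos": [0,-0.0222,-0.0301],"hand": 0},
    {"delta_pos": [0,-0.0222,-0.0301],"hand": 0},
    {"delta_pos": [0,-0.0222,-0.0301],"hand": 0},
    {"delta_pos": [0,0,0],"hand": 0}
  ]
}}

```text
invalid input
```

```bash
python3 - <<'E'
from w import *
go(P+[0,0,69],1)
E
```

```text
t 0.1 pos [193.5 541.  256.9] F [ 0.12  0.31 -0.83] grip 88.4 J [ 58.5  10.4  92.1  -0.   77.6 -11.8]
turn [-7.09 -0.09 -0.02] delta in goal frame [  31.9 -355.1 -481.6]
delta in tool [  32.4 -411.8 -434. ]
axes [[-0.001, -0.942, 0.337], [-0.001, 0.337, 0.942], [-1.0, 0.0, -0.002]]
```

Probably every row needs all three keys.

Emit:
{"name": "jog_arm", "arguments": {
  "series": [
    {"delta_pos": [0,0,0],"turn": [-7.1,0,0],"hand": 0},
    {"delta_pos": [0,-0.0222,-0.0301],"turn": [0,0,0],"hand": 0},
    {"delta_pos": [0,-0.0222,-0.0301],"turn": [0,0,0],"hand": 0},
    {"delta_pos": [0,-0.0222,-0.0301],"turn": [0,0,0],"hand": 0},
    {"delta_pos": [0,-0.0222,-0.0301],"turn": [0,0,0],"hand": 0},
    {"delta_pos": [0,-0.0222,-0.0301],"turn": [0,0,0],"hand": 0},
    {"delta_pos": [0,-0.0222,-0.0301],"turn": [0,0,0],"hand": 0},
    {"delta_pos": [0,-0.0222,-0.0301],"turn": [0,0,0],"hand": 0}
  ],
  "newtons": 20
}}

```text
t: 0.9
eef_pos: [299.6, 300.4, 257.4]
orientation: [139.3, 90.0, -143.2]
force: [0.3, -0.8, 0.1]
grip_width: 26.2
```

Emit:
{"name": "jog_arm", "arguments": {
  "series": [
    {"delta_pos": [0,-0.0222,-0.0301],"turn": [0,0,0],"hand": 0},
    {"delta_pos": [0,-0.0222,-0.0301],"turn": [0,0,0],"hand": 0},
    {"delta_pos": [0,-0.0222,-0.0301],"turn": [0,0,0],"hand": 0},
    {"delta_pos": [0,-0.0222,-0.0301],"turn": [0,0,0],"hand": 0},
    {"delta_pos": [0,-0.0222,-0.0301],"turn": [0,0,0],"hand": 0},
    {"delta_pos": [0,-0.0222,-0.0301],"turn": [0,0,0],"hand": 0},
    {"delta_pos": [0,-0.0222,-0.0301],"turn": [0,0,0],"hand": 0},
    {"delta_pos": [0,0,0],"turn": [0,0,0],"hand": 0}
  ]
}}

```text
t: 1.7
eef_pos: [406.4, 59.1, 257.6]
orientation: [-158.0, 89.9, -80.9]
force: [-0.7, 0.9, -0.1]
grip_width: 0.6
```

```bash
python3 - <<'E'
from w import *
go(P+[0,0,69],1)
E
```

```text
t 1.7 pos [406.4  59.1 257.6] F [-0.68  0.85 -0.14] grip 0.6 J [-8.400e+00 -1.210e+01  1.142e+02 -1.000e-01  7.780e+01 -8.550e+01]
turn [-0.28 -0.06  0.02] delta in goal frame [ 32.6 -42.2 -57.7]
delta in tool [ 32.7 -42.5 -57.5]
axes [[0.0, -0.975, 0.223], [-0.001, 0.223, 0.975], [-1.0, -0.0, -0.001]]
```

Emit:
{"name": "jog_arm", "arguments": {
  "series": [
    {"delta_pos": [0.006,-0.021,-0.029],"turn": [0,0,0],"hand": 0},
    {"delta_pos": [0.015,-0.021,-0.029],"turn": [0,0,0],"hand": 0},
    {"delta_pos": [0.022,0,0],"turn": [0,0,0],"hand": 0},
    {"delta_pos": [0.01,0,0],"turn": [0,0,0],"hand": 0},
    {"delta_pos": [0,0,0],"turn": [0,0,0],"hand": 0}
  ]
}}

```text
t: 2.2
eef_pos: [432.0, -2.3, 203.0]
orientation: [82.4, 89.8, 159.9]
force: [0.1, 0.2, 0.2]
grip_width: 0.7
```

```bash
python3 - <<'E'
from w import *
from plant import camera
go(P+[0,0,19],1)
c=camera("scene"); T=camera("top")
a=cv2.resize(c['img'][110:290,230:430],None,fx=2,fy=2,interpolation=cv2.INTER_CUBIC)
b=cv2.resize(T['img'][120:300,240:420],None,fx=2,fy=2,interpolation=cv2.INTER_CUBIC)
cv2.imwrite('pics/hover.png',np.hstack([a,b]))
for C,o,f in((c,(230,110),0),(T,(240,120),400)):
    u=proj(C,P); print([(u[0]-o[0])*2+f,(u[1]-o[1])*2])
E
```

```text
t 2.2 pos [432.   -2.3 203. ] F [0.1  0.22 0.23] grip 0.7 J [-16.1  -5.  114.8   0.   70.5 -93.6]
turn [ 0.03  0.03 -0.24] delta in goal frame [28.  -3.9 -3.5]
delta in tool [28.  -4.  -3.5]
axes [[-0.004, -0.976, 0.218], [0.001, 0.218, 0.976], [-1.0, 0.004, 0.001]]
[np.float64(236.52551272602182), np.float64(103.52346422827179)]
[np.float64(551.469385141649), np.float64(273.28241256094407)]
```

View pics/hover.png

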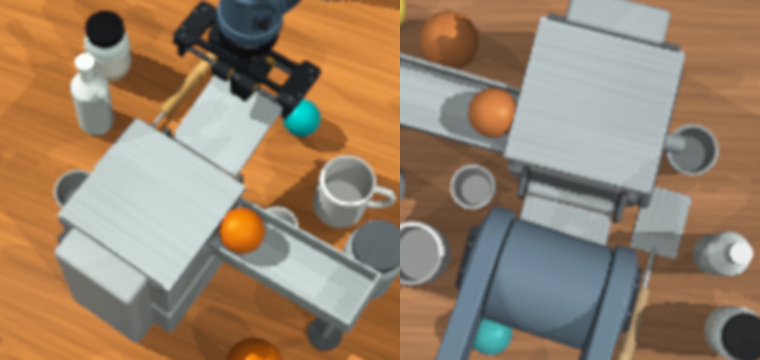

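Scene crop: the closed fingers are at (240,80), above the paddle around its middle, with the press point at (237,104). The orange is still on the ramp at (242,230), and nothing else has moved. Next I descend to contact.

Emit:
{"name": "jog_arm", "arguments": {
  "series": [
    {"delta_pos": [0.01,-0.004,-0.0035],"turn": [0,0,0],"hand": 0},
    {"delta_pos": [0.01,0,0],"turn": [0,0,0],"hand": 0},
    {"delta_pos": [0.004,0,0],"turn": [0,0,0],"hand": 0},
    {"delta_pos": [0.003,0,0],"turn": [0,0,0],"hand": 0},
    {"delta_pos": [0.002,0,0],"turn": [0,0,0],"hand": 0}
  ]
}}

```text
t: 2.8
eef_pos: [436.5, -7.6, 175.9]
orientation: [88.4, 89.9, 165.8]
force: [-4.7, 1.4, 10.4]
grip_width: 0.1
```

Emit:
{"name": "jog_arm", "arguments": {
  "series": [
    {"delta_pos": [0.003,0,0],"turn": [0,0,0],"hand": 0},
    {"delta_pos": [0.003,0,0],"turn": [0,0,0],"hand": 0},
    {"delta_pos": [0.003,0,0],"turn": [0,0,0],"hand": 0},
    {"delta_pos": [0.0,0,0],"turn": [0,0,0],"hand": 0}
  ]
}}

```text
t: 3.2
eef_pos: [436.5, -7.7, 167.1]
orientation: [100.2, 90.0, 177.6]
force: [-3.7, 1.2, 7.4]
grip_width: 0.2
```

Emit:
{"name": "jog_arm", "arguments": {
  "series": [
    {"delta_pos": [0.003,0,0],"turn": [0,0,0],"hand": 0},
    {"delta_pos": [0.003,0,0],"turn": [0,0,0],"hand": 0},
    {"delta_pos": [0.003,0,0],"turn": [0,0,0],"hand": 0},
    {"delta_pos": [0.003,0,0],"turn": [0,0,0],"hand": 0},
    {"delta_pos": [0.003,0,0],"turn": [0,0,0],"hand": 0},
    {"delta_pos": [0.003,0,0],"turn": [0,0,0],"hand": 0},
    {"delta_pos": [0.003,0,0],"turn": [0,0,0],"hand": 0},
    {"delta_pos": [0.003,0,0],"turn": [0,0,0],"hand": 0}
  ]
}}

```text
t: 4.0
eef_pos: [436.0, -7.6, 143.0]
orientation: [95.8, 89.9, 173.2]
force: [-5.0, 1.0, 7.5]
grip_width: 0.4
```

Emit:
{"name": "jog_arm", "arguments": {
  "series": [
    {"delta_pos": [0.003,0,0],"turn": [0,0,0],"hand": 0},
    {"delta_pos": [0.003,0,0],"turn": [0,0,0],"hand": 0},
    {"delta_pos": [0.003,0,0],"turn": [0,0,0],"hand": 0},
    {"delta_pos": [0.001,0,0],"turn": [0,0,0],"hand": 0},
    {"delta_pos": [0,0,0],"turn": [0,0,0],"hand": 0}
  ]
}}

```text
t: 4.5
eef_pos: [437.0, -7.8, 133.8]
orientation: [-104.5, 90.0, -27.1]
force: [-4.0, 1.7, 9.9]
grip_width: 0.2
```

```bash
cat > look.py <<'E'
from w import *
from plant import camera
import sys
go(P+[0,0,19],1)
c=camera("scene"); T=camera("top")
a=cv2.resize(c['img'][110:290,230:430],None,fx=2,fy=2,interpolation=cv2.INTER_CUBIC)
b=cv2.resize(T['img'][120:300,240:420],None,fx=2,fy=2,interpolation=cv2.INTER_CUBIC)
cv2.imwrite(sys.argv[1],np.hstack([a,b]))
E
python3 look.py pics/down.png
```

```text
t 4.5 pos [437.   -7.8 133.8] F [-3.99  1.72  9.88] grip 0.2 J [-16.7   1.7 117.4  -0.   60.8 -94.1]
turn [ 0.01 -0.01  0.02] delta in goal frame [-41.2   2.3   0.8]
delta in tool [-41.2   2.3   0.8]
axes [[0.0, -0.976, 0.218], [-0.0, 0.218, 0.976], [-1.0, -0.0, -0.0]]
```

View pics/down.png

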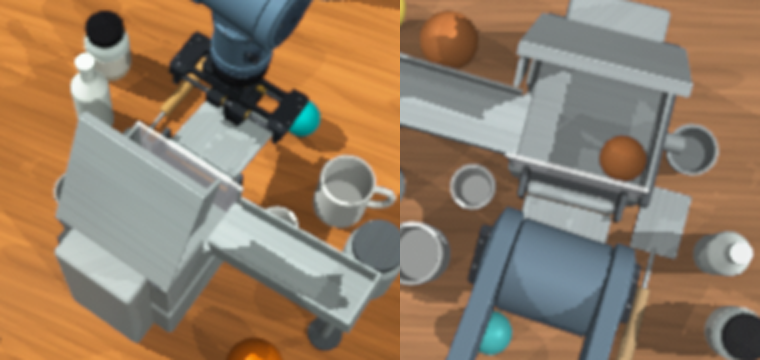

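The lid is open and the orange is in the hopper at top-view crop (622,157), with the ramp empty. The TCP is at z 134, so the lever is at about 0.41 rad. I wait briefly, then raise at 10 mm/s.

Emit:
{"name": "jog_arm", "arguments": {
  "series": [
    {"delta_pos": [0,0,0],"turn": [0,0,0],"hand": 0},
    {"delta_pos": [0,0,0],"turn": [0,0,0],"hand": 0},
    {"delta_pos": [0,0,0],"turn": [0,0,0],"hand": 0},
    {"delta_pos": [0,0,0],"turn": [0,0,0],"hand": 0},
    {"delta_pos": [0,0,0],"turn": [0,0,0],"hand": 0},
    {"delta_pos": [-0.0005,0,0],"turn": [0,0,0],"hand": 0},
    {"delta_pos": [-0.001,0,0],"turn": [0,0,0],"hand": 0},
    {"delta_pos": [-0.001,0,0],"turn": [0,0,0],"hand": 0}
  ]
}}

```text
t: 5.4
eef_pos: [436.8, -7.7, 135.5]
orientation: [-92.1, 90.0, -14.7]
force: [-1.3, 0.4, 3.2]
grip_width: 0.6
```

Emit:
{"name": "jog_arm", "arguments": {
  "series": [
    {"delta_pos": [-0.001,0,0],"turn": [0,0,0],"hand": 0},
    {"delta_pos": [-0.001,0,0],"turn": [0,0,0],"hand": 0},
    {"delta_pos": [-0.001,0,0],"turn": [0,0,0],"hand": 0},
    {"delta_pos": [-0.001,0,0],"turn": [0,0,0],"hand": 0},
    {"delta_pos": [-0.001,0,0],"turn": [0,0,0],"hand": 0},
    {"delta_pos": [-0.001,0,0],"turn": [0,0,0],"hand": 0},
    {"delta_pos": [-0.001,0,0],"turn": [0,0,0],"hand": 0},
    {"delta_pos": [-0.001,0,0],"turn": [0,0,0],"hand": 0}
  ]
}}

```text
t: 6.2
eef_pos: [436.5, -7.7, 143.3]
orientation: [93.1, 90.0, 170.5]
force: [-4.1, 0.4, 4.7]
grip_width: 0.8
```

Emit:
{"name": "jog_arm", "arguments": {
  "series": [
    {"delta_pos": [-0.001,0,0],"turn": [0,0,0],"hand": 0},
    {"delta_pos": [-0.001,0,0],"turn": [0,0,0],"hand": 0},
    {"delta_pos": [-0.001,0,0],"turn": [0,0,0],"hand": 0},
    {"delta_pos": [-0.001,0,0],"turn": [0,0,0],"hand": 0},
    {"delta_pos": [-0.001,0,0],"turn": [0,0,0],"hand": 0},
    {"delta_pos": [-0.001,0,0],"turn": [0,0,0],"hand": 0},
    {"delta_pos": [-0.001,0,0],"turn": [0,0,0],"hand": 0},
    {"delta_pos": [-0.001,0,0],"turn": [0,0,0],"hand": 0}
  ]
}}

```text
t: 7.0
eef_pos: [436.6, -7.7, 151.5]
orientation: [94.8, 90.0, 172.2]
force: [-6.0, 1.4, 7.2]
grip_width: 0.7
```

Emit:
{"name": "jog_arm", "arguments": {
  "series": [
    {"delta_pos": [-0.001,0,0],"turn": [0,0,0],"hand": 0},
    {"delta_pos": [-0.001,0,0],"turn": [0,0,0],"hand": 0},
    {"delta_pos": [-0.001,0,0],"turn": [0,0,0],"hand": 0},
    {"delta_pos": [-0.001,0,0],"turn": [0,0,0],"hand": 0},
    {"delta_pos": [-0.001,0,0],"turn": [0,0,0],"hand": 0},
    {"delta_pos": [-0.001,0,0],"turn": [0,0,0],"hand": 0},
    {"delta_pos": [-0.001,0,0],"turn": [0,0,0],"hand": 0},
    {"delta_pos": [-0.001,0,0],"turn": [0,0,0],"hand": 0}
  ]
}}

```text
t: 7.8
eef_pos: [437.2, -7.8, 159.8]
orientation: [-89.8, 89.9, -12.4]
force: [-3.8, 0.6, 7.0]
grip_width: 0.2
```

Emit:
{"name": "jog_arm", "arguments": {
  "series": [
    {"delta_pos": [-0.001,0,0],"turn": [0,0,0],"hand": 0},
    {"delta_pos": [-0.001,0,0],"turn": [0,0,0],"hand": 0},
    {"delta_pos": [-0.001,0,0],"turn": [0,0,0],"hand": 0},
    {"delta_pos": [-0.001,0,0],"turn": [0,0,0],"hand": 0},
    {"delta_pos": [-0.001,0,0],"turn": [0,0,0],"hand": 0},
    {"delta_pos": [-0.001,0,0],"turn": [0,0,0],"hand": 0},
    {"delta_pos": [-0.001,0,0],"turn": [0,0,0],"hand": 0},
    {"delta_pos": [-0.001,0,0],"turn": [0,0,0],"hand": 0}
  ]
}}

```text
t: 8.6
eef_pos: [438.3, -8.1, 168.5]
orientation: [-89.8, 89.8, -12.4]
force: [-0.6, 0.9, 7.6]
grip_width: 0.4
```

Emit:
{"name": "jog_arm", "arguments": {
  "series": [
    {"delta_pos": [-0.0007,0,0],"turn": [0,0,0],"hand": 0},
    {"delta_pos": [-0.0005,0,0],"turn": [0,0,0],"hand": 0},
    {"delta_pos": [-0.0005,0,0],"turn": [0,0,0],"hand": 0},
    {"delta_pos": [-0.0005,0,0],"turn": [0,0,0],"hand": 0},
    {"delta_pos": [-0.0005,0,0],"turn": [0,0,0],"hand": 0},
    {"delta_pos": [-0.0005,0,0],"turn": [0,0,0],"hand": 0},
    {"delta_pos": [-0.0005,0,0],"turn": [0,0,0],"hand": 0},
    {"delta_pos": [-0.0005,0,0],"turn": [0,0,0],"hand": 0}
  ]
}}

```text
t: 9.4
eef_pos: [439.1, -8.3, 173.1]
orientation: [-89.6, 89.6, -12.2]
force: [0.5, 0.9, 8.0]
grip_width: 0.2
```

Emit:
{"name": "jog_arm", "arguments": {
  "series": [
    {"delta_pos": [-0.0004,0,0],"turn": [0,0,0],"hand": 0},
    {"delta_pos": [-0.0004,0,0],"turn": [0,0,0],"hand": 0},
    {"delta_pos": [-0.0004,0,0],"turn": [0,0,0],"hand": 0},
    {"delta_pos": [-0.0004,0,0],"turn": [0,0,0],"hand": 0}
  ]
}}

```text
t: 9.8
eef_pos: [439.5, -8.4, 174.9]
orientation: [-89.4, 89.6, -12.1]
force: [1.9, 0.1, 7.0]
grip_width: 0.6
```

Emit:
{"name": "jog_arm", "arguments": {
  "series": [
    {"delta_pos": [-0.0004,0,0],"turn": [0,0,0],"hand": 0},
    {"delta_pos": [-0.0004,0,0],"turn": [0,0,0],"hand": 0},
    {"delta_pos": [-0.0004,0,0],"turn": [0,0,0],"hand": 0},
    {"delta_pos": [-0.0004,0,0],"turn": [0,0,0],"hand": 0}
  ]
}}

```text
t: 10.2
eef_pos: [439.1, -8.4, 176.0]
orientation: [-90.8, 89.6, -13.4]
force: [5.2, -0.9, 4.1]
grip_width: 0.3
```

Emit:
{"name": "jog_arm", "arguments": {
  "series": [
    {"delta_pos": [-0.0004,0,0],"turn": [0,0,0],"hand": 0},
    {"delta_pos": [-0.0004,0,0],"turn": [0,0,0],"hand": 0},
    {"delta_pos": [-0.0004,0,0],"turn": [0,0,0],"hand": 0},
    {"delta_pos": [0,0,0],"turn": [0,0,0],"hand": 0}
  ]
}}

```text
t: 10.6
eef_pos: [437.5, -8.0, 176.3]
orientation: [-96.1, 89.9, -18.7]
force: [5.2, -0.6, 6.0]
grip_width: 0.1
```

```bash
python3 look.py pics/up.png
```

```text
t 10.6 pos [437.5  -8.  176.3] F [ 5.25 -0.63  6.  ] grip 0.1 J [-16.7  -2.3 115.7  -0.   66.5 -94.1]
turn [-0.   -0.01  0.12] delta in goal frame [1.3 2.7 1. ]
delta in tool [1.3 2.7 1. ]
axes [[0.002, -0.976, 0.218], [-0.001, 0.218, 0.976], [-1.0, -0.002, -0.0]]
```

View pics/up.png

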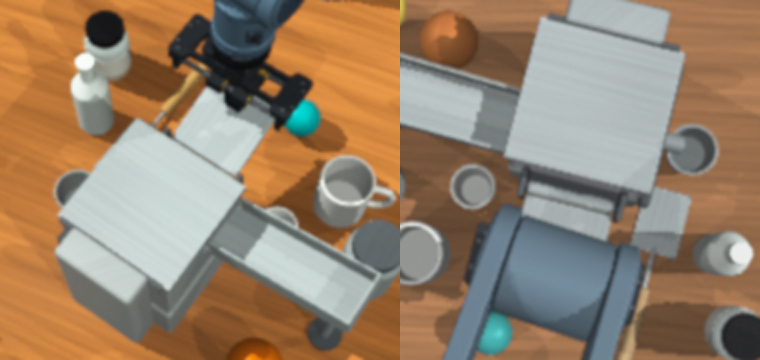

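The lid looks shut at (150,200), the ramp is empty at (300,265), and nothing else has moved. The fingers still carry about 6 N, so I keep easing up.

Emit:
{"name": "jog_arm", "arguments": {
  "series": [
    {"delta_pos": [-0.0004,0,0],"turn": [0,0,0],"hand": 0},
    {"delta_pos": [-0.0004,0,0],"turn": [0,0,0],"hand": 0},
    {"delta_pos": [-0.0004,0,0],"turn": [0,0,0],"hand": 0},
    {"delta_pos": [0,0,0],"turn": [0,0,0],"hand": 0}
  ]
}}

```text
t: 11.1
eef_pos: [436.2, -7.6, 176.7]
orientation: [91.2, 89.9, 168.6]
force: [2.7, -1.4, 3.6]
grip_width: 0.9
```

Emit:
{"name": "jog_arm", "arguments": {
  "series": [
    {"delta_pos": [-0.0004,0,0],"turn": [0,0,0],"hand": 0},
    {"delta_pos": [-0.0004,0,0],"turn": [0,0,0],"hand": 0},
    {"delta_pos": [-0.0004,0,0],"turn": [0,0,0],"hand": 0},
    {"delta_pos": [0,0,0],"turn": [0,0,0],"hand": 0}
  ]
}}

```text
t: 11.5
eef_pos: [435.8, -7.4, 177.6]
orientation: [86.6, 89.9, 164.0]
force: [-0.3, -0.1, -0.5]
grip_width: 0.6
```

The force faded smoothly to zero, so the lever is at its rest stop. I retract now.

Emit:
{"name": "jog_arm", "arguments": {
  "series": [
    {"delta_pos": [-0.002,0,0],"turn": [0,0,0],"hand": 0},
    {"delta_pos": [-0.005,0,0],"turn": [0,0,0],"hand": 0},
    {"delta_pos": [-0.015,0,0],"turn": [0,0,0],"hand": 0},
    {"delta_pos": [-0.02,0,0],"turn": [0,0,0],"hand": 0},
    {"delta_pos": [-0.02,0.015,0],"turn": [0,0,0],"hand": 0},
    {"delta_pos": [-0.01,0.015,0],"turn": [0,0,0],"hand": 0},
    {"delta_pos": [0,0.01,0],"turn": [0,0,0],"hand": 0},
    {"delta_pos": [0,0,0],"turn": [0,0,0],"hand": 0}
  ]
}}

```text
t: 12.3
eef_pos: [396.8, 1.3, 250.1]
orientation: [-88.4, 90.0, -10.9]
force: [-0.3, -0.2, -0.7]
grip_width: 0.7
```

```bash
python3 look.py pics/end.png; python3 - <<'E'
from h import *
from plant import camera
for n in("scene","top"):
    a=pickle.load(open(n+'0.pkl','rb'))['img'];b=camera(n)['img']
    m=(cv2.absdiff(a,b).max(2)>50).astype('uint8')
    k,l,s,c=cv2.connectedComponentsWithStats(m)
    print(n,[(c[i].round().tolist(),int(s[i][4])) for i in range(1,k) if s[i][4]>15])
E
```

```text
t 12.3 pos [396.8   1.3 250.1] F [-0.25 -0.16 -0.65] grip 0.7 J [-17.1 -13.8 116.5   0.   77.3 -94.5]
turn [0.01 0.   0.02] delta in goal frame [ 75.1 -38.9   0.7]
delta in tool [ 75.2 -38.9   0.7]
axes [[0.0, -0.976, 0.218], [-0.0, 0.218, 0.976], [-1.0, -0.0, 0.0]]
scene [([365.0, 75.0], 5738), ([405.0, 6.0], 337), ([455.0, 5.0], 241), ([507.0, 16.0], 1290), ([585.0, 78.0], 10316), ([383.0, 13.0], 32), ([463.0, 56.0], 2165), ([441.0, 25.0], 18), ([465.0, 27.0], 18), ([474.0, 93.0], 35), ([475.0, 134.0], 522), ([621.0, 123.0], 43), ([557.0, 155.0], 2498), ([596.0, 136.0], 42), ([515.0, 234.0], 4207), ([356.0, 229.0], 689)]
top [([279.0, 176.0], 720), ([297.0, 316.0], 8213), ([288.0, 287.0], 17), ([5.0, 343.0], 53), ([34.0, 353.0], 80), ([36.0, 375.0], 1419), ([196.0, 383.0], 476), ([311.0, 383.0], 29), ([317.0, 393.0], 157), ([7.0, 395.0], 22), ([294.0, 398.0], 37)]
```

View pics/end.png

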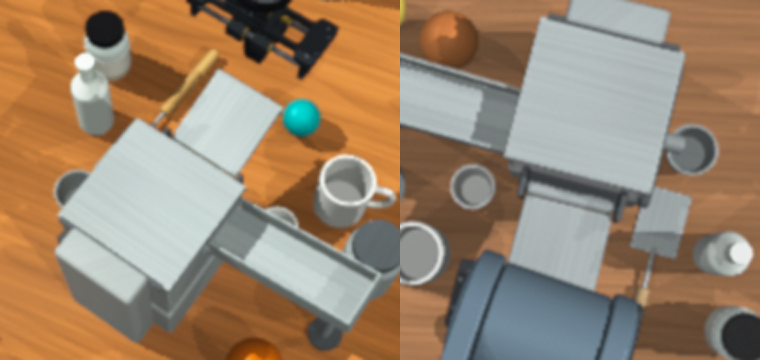

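The lid is shut, the paddle is up, and the orange is off the ramp. Apart from the arm and its shadow, the only change from the start is the ramp where the orange sat, so the other things are in place. I'm handing in.

```bash
python3 -c "
from plant import arm
print(arm.sign_off())"
```

```text
the job is handed in; nothing more can be done
None
```

The orange is in the hopper and the lid is shut again; I handed the job in at about 12.4 s, well under the 38 s limit.

- **Pressing:** I pressed the paddle with the closed fingertips to about 0.41 rad of lever travel. The lid opened, and a picture showed the small orange inside the hopper.
- **Letting up:** I raised the lever at 10 mm/s, then 4–5 mm/s near the top. Every reading on the way up showed the fingers still carrying force, about 3–8 N upward. That faded to zero only once the lever was back at its rest height, about 2 mm above where I first touched it.
- **Last checks:** After backing away, the tool force was near zero and the lid and paddle looked as they did at the start. Comparing pictures with the start showed no change except the arm, its shadow and the empty place on the ramp. The other things on the counter had not moved.
- **Not directly seen:** With the lid shut the orange is out of view, so its being in the hopper rests on the open-lid picture and the empty ramp. I inferred the lid's closing speed from the fingertip motion and did not measure it.
- **Failed call:** The first two move calls were refused as "invalid input" and moved nothing. Calls with all three keys in every row were accepted.

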